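Loosen the blue locking ring two turns

TASK

Loosen the blue locking ring by rolling a fingertip along its knurled rim, anticlockwise seen from above, until it is two full turns from tight: its white mark, which starts less than a quarter turn past the lid's white line, must come round to that line for the second time and stop there in line with it. Grip and lift nothing, and leave the red ring and all the loose things on the bench as they are.

Things in the scene. Friction and masses are not known exactly. Their poses are not given: they have to be found in the camera images.
- blue_vessel: steel sample vessel bolted to the bench (does not move), the one with the BLUE locking ring; origin on its upright axis at bench level, z up, its x axis points along the white line on its lid. Foot 120 mm across and 12 mm high, neck 74 mm across from there up to the ring. It stands at any yaw, on the left or right of the other vessel.
- blue_axis (a point): point on the upright axis of the blue locking ring, 75 mm above the bench, half-way up the ring. Captive ring, 92 mm across its 30 upright knurl ribs (each stands out 3 mm), from 62 to 88 mm above the bench (ribs 65 to 85 mm), too wide to pinch; a flush black lid inside it, about 90 mm above the bench
- blue_ring (a joint): turn of the blue ring, rad: 0 = tight, its white mark in line with the lid's; grows anticlockwise seen from above (loosening); starts at 0.4 to 1.5, end stop at 18.85. Turns in place without rising, friction 0.13 N m (3 N at the rim), stays where left. A fingertip pressed lightly on the rim and moved along it carries it; one circle of a finger that keeps its heading gives over one turn
- blue_mark (a point): white mark on top of the blue ring, 13 mm long radially and 7 mm wide, centred 36.5 mm from the axis, turns with the ring. The lid's matching white line (23 x 7 mm, fixed) runs outward from near the axis
- red_vessel: the other vessel, the same but with a RED ring, bolted down; origin on its axis at bench level
- red_mark (a point): white mark on top of the red ring, as on the blue one; not to be turned
- jar: small clear glass weighing jar with a knobbed lid, 36 mm across, 50 mm tall, loose; origin under its middle at bench level
- reagent: white plastic bottle with blue cap, 68 mm across, 170 mm tall, loose; origin under its middle at bench level
- amber: amber glass bottle with black cap, 60 mm across, 130 mm tall, loose; origin under its middle at bench level
- beaker: clear glass beaker, 72 mm across, 95 mm tall, loose; origin under its middle at bench level
- cylinder: glass measuring cylinder, 30 mm tube on a 60 mm blue foot, 158 mm tall, loose; origin under its middle at bench level
- calculator: white pocket calculator lying flat, 130 x 80 x 14 mm, loose; origin under its middle at bench level
- filler: orange pipette filler lying flat, about 105 mm long, 22 mm tall, loose; origin under its middle at bench level

How it is judged (in metres and radians):
On the way, in this order (a step that is already met when the one before it is completed fails the run):
1. a finger touches the vessel with the blue ring (contact force between the fingers and blue_vessel above 0.3 N).
2. the blue ring has passed one full turn from tight (value of joint blue_ring above 6.28 rad).
3. the blue ring is two full turns from tight, marks in line (value of joint blue_ring between 12.216 and 12.916 rad), for 0.2 s.
At the end, for the whole second after the job is handed in: the blue ring is at rest two full turns (12.57 rad) from tight, within 0.35 rad (20 degrees); the red ring's mark is within 10 mm and every loose thing within 20 mm of its starting place and upright (all of step 3 and velocity of joint blue_ring between -0.05 and 0.05 rad/s and distance of red_mark from where it was at the start of the episode below 0.01 m and distance of each of jar, reagent, amber, beaker, cylinder, calculator, filler from where it was at the start of the episode below 0.02 m and angle between each of jar, reagent, amber, beaker, cylinder, calculator, filler's own z axis and vertical below 0.3 rad); the robot touches nothing.
It fails at once if the blue ring is run more than 0.8 rad (45 degrees) past two turns (value of joint blue_ring above 13.366 rad).
It fails at once if the red ring is turned (its mark moves more than 10 mm) (not (distance of red_mark from where it was at the start of the episode below 0.01 m)).
It fails at once if a loose thing is lifted, carried, tipped or pushed more than 20 mm (not (distance of each of jar, reagent, amber, beaker, cylinder, calculator, filler from where it was at the start of the episode below 0.02 m and angle between each of jar, reagent, amber, beaker, cylinder, calculator, filler's own z axis and vertical below 0.3 rad)).
It fails at once if a loose thing is gripped or pressed by the fingers with over 2 N (contact force between the fingers and jar above 2 N or contact force between the fingers and reagent above 2 N or contact force between the fingers and amber above 2 N or contact force between the fingers and beaker above 2 N or contact force between the fingers and cylinder above 2 N or contact force between the fingers and calculator above 2 N or contact force between the fingers and filler above 2 N).
It also fails if it takes over 61 s, if anything falls off the work surface, if the arm or the gripper's body presses on something with over 40 N, if the wrist force passes 120 N, or if a joint passes its speed limit or range.

ROBOT

A 7-joint arm with a two-finger parallel gripper is mounted at the origin on the work surface. World frame = base frame: x ahead of the robot, y to its left, z up, the work surface at z = 0. Lengths are in mm, angles in rad, forces in N, time in s.
With the tool pointing down it reaches from about 400 to 875 mm from the base axis. Payload 4.4 kg.
Tool frame: the origin (TCP) lies at the very end of the fingers, on their centre line; the grasp point (between the pads) lies 19 mm behind it; z points along the fingers, y is the direction in which the jaws open and shut (so a half turn about z gives the same grasp; the last joint's range is limited). The gripper opens to 85 mm and grips with 20 to 120 N. Pads are 22 mm wide; open, the fingers measure 114 mm over their backs; the gripper's body (76 mm by 85 mm) begins 54 mm behind the grasp point. The pads swing forward as they close: fully open they stand 13 mm farther back than shut.
Start: joints at [1.116, 0.628, 0.038, 1.517, -0.027, 0.996, -0.02], TCP at [246.429, -601.49, 231.313] pointing down, gripper open.
Joint ranges: [-3.06, 3.06], [-0.37, 2.12], [-1.25, 1.32], [0.18, 2.47], [-1.1, 4.24], [0.23, 1.98], [-2.94, 2.94]. Speed limits (rad/s): [2.57, 2.57, 3.14, 3.14, 3.14, 3.14, 3.14].

INTERFACE

Orientations are given as [roll, pitch, yaw] about the fixed x, y, z axes, in that order (R = Rz(yaw) Ry(pitch) Rx(roll)).
In Python, from cell import read_state, get_image, finish_job gives the robot as it stands.
- The arm moves only by the tool carry_out, never from a script. Its argument "series" is a list that holds one entry, the list of rows, each a list of 7 numbers: the shift along the tool's x, y, z in cm, then the turn, a rotation vector about the tool's x, y, z in rad, then the finger opening in cm, from 0 to 8.54. In form: [[[x, y, z, wx, wy, wz, grip], ...]]. A call has 1 to 5 rows; each row is the pose to reach, as a shift and turn from the pose commanded when the call began, along the tool's axes at that moment; what a row does not reach only later rows make up. A row lasts 1/12 s, in which the tool goes at most 41.7 mm and 7.16 degrees, less where a joint would pass 70% of its speed; a pose out of reach is approached as far as the arm can. A call with a gripper value outside its range is refused whole. The fingers move at their own pace and stop on an object; the grip force is fixed at half the most. Time passes only in rows, so rows that repeat a pose let the fingers close. It gives the time, the measured TCP pose, the force and the opening at its end, in the units of the state.
- read_state(): the state, without advancing time (a new reading comes with each control period).
- get_image(name): name is "side" or "top" or "wrist"; returns a dict with "img" (480x640x3 uint8, blue, green, red), "z_map" (480x640 float32, mm along the optical axis (not along the pixel's ray), 0 where there is no reading), "mtx" (3x3 intrinsics, pixels), "dist" ([k1, k2, p1, p2, k3] as OpenCV has them; the pictures are not rectified), "T" (4x4, takes a point from camera to world coordinates); the wrist camera has in their place "T_tool_cam" (4x4, takes a point from camera to tool coordinates, whose origin is the TCP and whose axes are the flange's). Camera axes: x right, y down, z forward; pixel columns grow to the right and rows downward; lengths in mm; the calibration is good to about 2 mm. A picture is of the moment at which its call begins: read the wrist's pose just before it.
- finish_job(): hands the job in, once; it reports no verdict.
The state is a dict: "clock": time; "qpos": joint angles; "qd": joint speeds; "tau": joint torques, N m; "eef_pos": TCP position; "tool_rot": TCP orientation; "force": force on the tool from outside, world axes, zero at the start; "torque": the same for the moment, N m; "width": finger opening in mm.
Only numpy, scipy, OpenCV 4.12 (cv2) and the standard library are available. Lean on these libraries where they do the work, as an engineer would, in place of code of your own. Each camera call takes 0.05 s, during which the arm holds its last target.

## Working session

There is one attempt and no reset: what is moved stays moved. The work goes in short steps, Python scripts to look and compute and a tool call to move; the robot and the scene stay as the last step left them, time stands still between calls to the robot, and variables do not carry over. Pictures are saved under pics/ and viewed, and the job is handed in when it is done.

Besides the shell and the picture viewer there is one more tool, called after "Request:" as name(argument=value, ...), one argument or row to a line, values as JSON. carry_out: Moves the arm, as the interface text tells. Its arguments: {"type":"object","properties":{"series":{"type":"array","items":{"type":"array","items":{"type":"array","items":{"type":"number"}}}}},"required":["series"]}

```bash
ls; mkdir -p pics; python3 - <<'E'
from cell import *
import cv2
print(read_state())
for n in ("top","side","wrist"):
    d=get_image(n); cv2.imwrite(f"pics/{n}0.png",d["img"])
    print(n,d["mtx"],d["dist"],d.get("T",d.get("T_tool_cam")))
E
```

```text
pics
{'clock': 0.0, 'qpos': array([ 1.11619323,  0.62934166,  0.03841547,  1.51835671, -0.0270054 ,
        0.99626096, -0.02001978]), 'qd': array([ 1.16430006e-03, -1.54294236e-03,  5.12075807e-04,  9.66231553e-04,
        2.33847494e-06,  3.11020066e-04,  2.96778397e-04]), 'tau': array([-1.06757245e-03, -5.63406086e+01,  1.22678373e+00, -1.93443471e+01,
        1.12503703e-02,  1.04643137e-02, -1.44940930e-05]), 'eef_pos': array([ 246.21617337, -600.90786268,  230.3950823 ]), 'tool_rot': array([-3.13974300e+00,  3.67553626e-06,  3.88802062e-01]), 'force': array([-0.33265001, -0.30803995, -0.76303244]), 'torque': array([-0.03621775,  0.03057242,  0.01396098]), 'width': 85.154115810791}
top [[478.97246193   0.         317.92386542]
 [  0.         478.97246193 245.56796847]
 [  0.           0.           1.        ]] [-0.11393839  0.          0.          0.          0.        ] [[ 1.67207290e-02 -9.92217306e-01  1.23390579e-01  4.72704455e+02]
 [-9.99819664e-01 -1.54810246e-02  1.09990016e-02  7.63370801e+00]
 [-9.00318713e-03 -1.23552239e-01 -9.92297227e-01  1.17821128e+03]
 [ 0.00000
[... 279 characters left out ...]
1  4.82531285e-01  3.97420979e+01]
 [-7.23284501e-01  5.09696415e-01 -4.65906745e-01  5.60619652e+02]
 [ 5.09670811e-03 -6.70730616e-01 -7.41683533e-01  9.48465460e+02]
 [ 0.00000000e+00  0.00000000e+00  0.00000000e+00  1.00000000e+00]]
wrist [[353.42046554   0.         311.67440161]
 [  0.         353.42046554 246.57602609]
 [  0.           0.           1.        ]] [-0.02411116  0.          0.          0.          0.        ] [[ 9.10880549e-04 -9.49725426e-01 -3.13082713e-01  8.08296592e+01]
 [ 9.99999575e-01  8.19552158e-04  4.23308709e-04  6.29182319e-01]
 [-1.45439431e-04 -3.13082965e-01  9.49725769e-01 -1.42961110e+02]
 [ 0.00000000e+00  0.00000000e+00  0.00000000e+00  1.00000000e+00]]
```

View pics/top0.png

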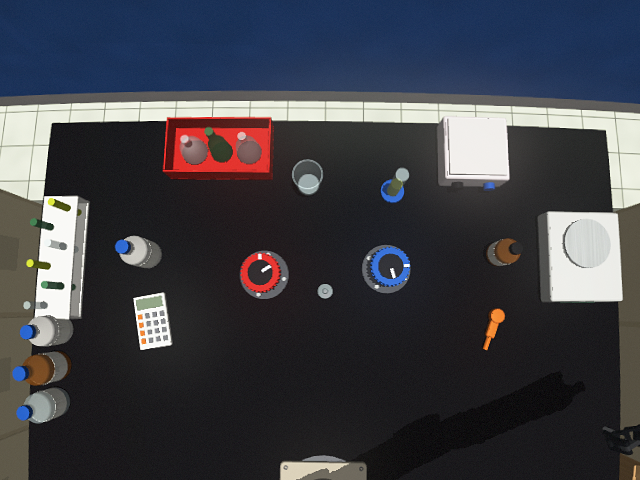

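View pics/side0.png

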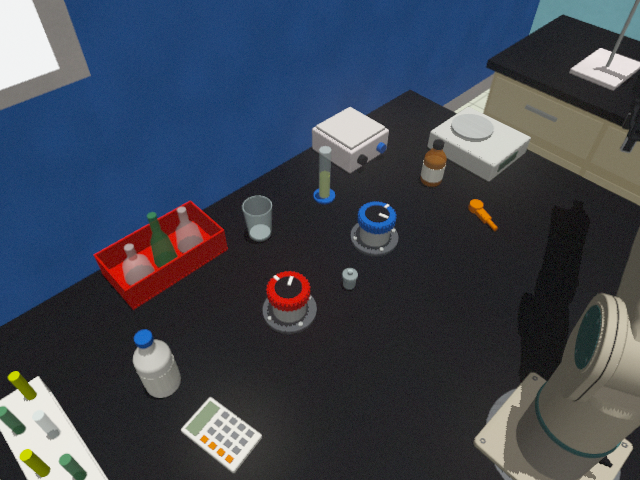

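```bash
cat > h.py <<'E'
from cell import *
import cv2, numpy as np
def ray(d,uv):
    p=cv2.undistortPoints(np.array([[uv]],float),d["mtx"],d["dist"])[0,0]
    return np.array([p[0],p[1],1.])
def atz(d,uv,z,T=None):
    T=d["T"] if T is None else T
    r=T[:3,:3]@ray(d,uv); o=T[:3,3]
    return o+r*(z-o[2])/r[2]
def cloud(d,T=None):
    T=d["T"] if T is None else T
    h,w=d["z_map"].shape
    uv=np.stack(np.meshgrid(np.arange(w),np.arange(h)),-1).reshape(-1,1,2).astype(float)
    p=cv2.undistortPoints(uv,d["mtx"],d["dist"]).reshape(-1,2)
    z=d["z_map"].reshape(-1,1)
    P=np.hstack([p,np.ones((len(p),1))])*z
    return (P@T[:3,:3].T+T[:3,3]).reshape(h,w,3)
E
python3 - <<'E'
from h import *
d=get_image("top"); C=cloud(d); img=d["img"].astype(int)
hsv=cv2.cvtColor(d["img"],cv2.COLOR_BGR2HSV)
def ringfit(m,name):
    p=C[m]; p=p[(p[:,2]>80)&(p[:,2]<100)]
    print(name,len(p),p[:,2].mean())
    (c,r)=cv2.minEnclosingCircle(p[:,:2].astype(np.float32)); print(c,r)
H,S,V=hsv[...,0],hsv[...,1],hsv[...,2]
win=np.zeros(H.shape,bool); win[235:305,355:420]=1
ringfit(win&(H>100)&(H<125)&(S>150)&(V>80),"blue")
win2=np.zeros(H.shape,bool); win2[240:305,230:295]=1
ringfit(win2&((H<8)|(H>172))&(S>150)&(V>80),"red")
# marks
for w,n in((win,"b"),(win2,"r")):
    m=(w&(S<60)&(V>170)).astype(np.uint8)
    k,l,st,ce=cv2.connectedComponentsWithStats(m)
    for i in range(1,k): print(n,st[i][4],ce[i],atz(d,ce[i],88),C[int(ce[i][1]),int(ce[i][0])])
for n,uv in dict(jar=(325,291),cyl=(393,190),cyltop=(402,174),amber=(497,255),filler=(494,328),beaker=(309,188)).items():
    print(n,C[uv[1],uv[0]],atz(d,uv,0))
# height map of everything within 250 of blue
cv2.imwrite("pics/z1.png",cv2.resize(d["img"][150:350,290:520],(690,600),interpolation=cv2.INTER_CUBIC))
E
```

```text
blue 666 88.42932411850369
(564.3870849609375, -145.95484924316406) 46.448909759521484
red 641 88.51816349943277
(544.6661987304688, 151.599853515625) 45.73401641845703
b 8 [368.  257.5] [582.5553936  -95.28524838  88.        ] [ 591.08612785 -102.12380053   15.50293924]
b 16 [406.1875 264.9375] [ 566.77084104 -182.94412911   88.        ] [ 568.93526694 -182.55826292   87.79183343]
b 30 [392.56666667 272.83333333] [ 548.24671983 -151.62290023   88.        ] [ 549.84019087 -149.72835191   92.12163254]
b 3 [405.33333333 278.66666667] [ 535.32982336 -180.86624152   88.        ] [ 537.90093133 -183.20965093   69.97703638]
b 14 [376.5        286.28571429] [ 517.09432838 -114.97479947   88.        ] [ 520.51869493 -121.36455299   20.40245534]
r 5 [268.6 253.4] [588.40116798 132.56181959  88.        ] [596.84968317 142.14842401  17.42371016]
r 18 [259.33333333 256.16666667] [581.67476836 153.70966764  88.        ] [581.6993435  154.02382671  91.45954547]
r 31 [265.64516129 267.96774194] [554.80140702 138.37804793  88.        ] [556.47092674 139.10295275  94.76199699]
r 12 [283.5 278.5] [531.44674546  96.87767998  88.        ] [536.39713267 103.83295565  18.23110701]
r 10 [258.2 294. ] [495.15890484 153.6910561   88.        ] [496.5986542  163.6039415   17.63861229]
jar [505.82622731   1.71552539  47.84757585] [507.22825083   1.46501249   0.        ]
cyl [ 747.58568655 -156.8590741    64.17525604] [ 763.42051867 -166.33485962    0.        ]
cyltop [ 761.21963413 -163.32831476  156.87877156] [ 805.53615838 -189.58843271    0.        ]
amber [ 593.37247585 -398.02844606   82.01501483] [ 602.4005941 -428.3792041    0.       ]
filler [ 421.95800615 -410.37409203   18.13935081] [ 421.16451428 -416.91022996    0.        ]
beaker [741.57390325  42.57859116  94.8499261 ] [765.11383035  45.63806857   0.        ]
```

View pics/wrist0.png

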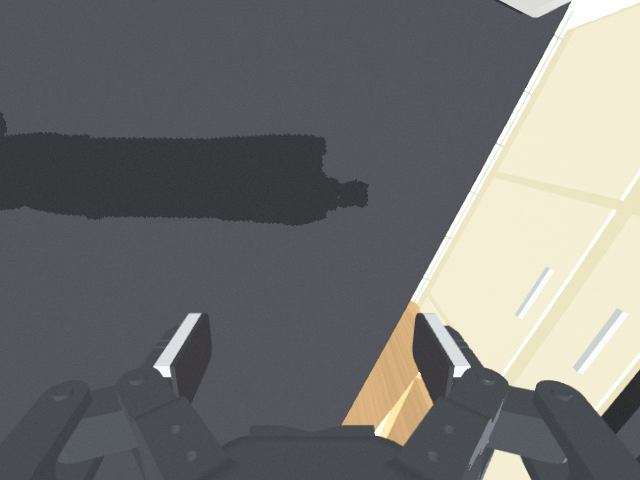

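The blue ring's axis is near (564, −146). In the top image its mark is at pixel (406,265), pointing toward −y. The lid line is at (393,273), pointing roughly toward −x and slightly −y. The jar and cylinder are more than 150 mm from the axis, so a full orbit around the ring is clear. I'll start the approach with the fingers closing.

Request:
carry_out(
  series=[
    [[2.91,-1.51,0.54,0,0,0.078,0],[5.82,-3.02,1.08,0,0,0.156,0],[8.73,-4.53,1.62,0,0,0.233,0],[11.64,-6.04,2.16,0,0,0.311,0],[14.55,-7.55,2.7,0,0,0.389,0]],
  ],
)

```text
clock: 0.62
eef_pos: [353.1, -475.2, 204.0]
tool_rot: [-3.141, -0.0, -0.004]
force: [-0.2, -0.1, -0.8]
width: 25.5
```

Request:
carry_out(
  series=[
    [[2.11,-2.51,0.5,0,0,0,0],[4.22,-5.02,1.0,0,0,0,0],[6.33,-7.53,1.5,0,0,0,0],[8.44,-10.04,2.0,0,0,0,0],[10.55,-12.5,2.5,0,0,0,0]],
  ],
)

```text
clock: 1.03
eef_pos: [458.8, -350.0, 179.0]
tool_rot: [-3.141, 0.0, -0.0]
force: [-0.6, -0.3, -0.1]
width: 0.1
```

Request:
carry_out(
  series=[
    [[1.6,-2.0,0.5,0,0,0,0],[3.0,-4.0,1.0,0,0,0,0],[3.0,-6.0,1.5,0,0,0,0],[3.0,-7.5,2.0,0,0,0,0],[3.0,-7.5,2.5,0,0,0,0]],
  ],
)

```text
clock: 1.45
eef_pos: [488.1, -272.3, 153.7]
tool_rot: [-3.138, 0.001, 0.004]
force: [-0.7, 0.6, 0.2]
width: 0.0
```

```bash
cat >> h.py <<'E'
from scipy.spatial.transform import Rotation as Rn
def wristT():
    s=read_state(); d=get_image("wrist")
    T=np.eye(4); T[:3,:3]=Rn.from_euler("xyz",s["tool_rot"]).as_matrix(); T[:3,3]=s["eef_pos"]
    return s,d,T@d["T_tool_cam"]
E
python3 - <<'E'
from h import *
s,d,T=wristT(); cv2.imwrite("pics/w1.png",d["img"])
C=cloud(d,T); hsv=cv2.cvtColor(d["img"],cv2.COLOR_BGR2HSV); H,S,V=hsv[...,0],hsv[...,1],hsv[...,2]
m=(H>100)&(H<125)&(S>150)&(V>80)&(abs(C[...,2]-89)<6)&(abs(C[...,0]-564)<60)&(abs(C[...,1]+146)<60)
p=C[m]; print(len(p)); 
if len(p): print(p.mean(0), cv2.minEnclosingCircle(p[:,:2].astype(np.float32)))
# finger tip section shape
print(s["eef_pos"])
E
```

```text
1316
[ 569.8361975  -150.43474731   86.77511223] ((567.9833374023438, -146.84588623046875), 46.546966552734375)
[ 488.05405461 -272.28174369  153.67938214]
```

View pics/w1.png

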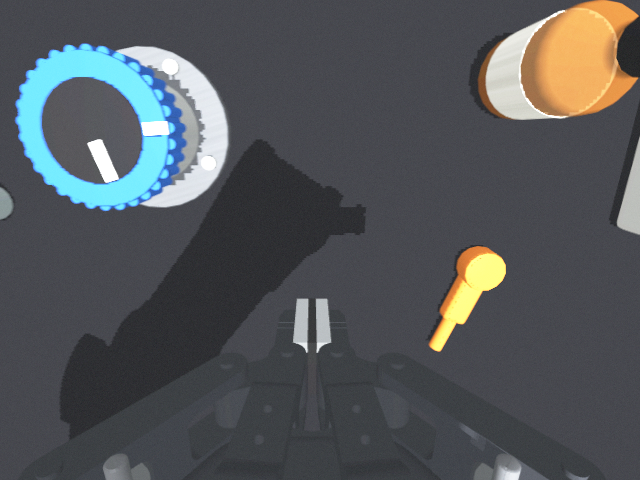

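```bash
cat >> h.py <<'E'
def marks(d,T,c0=(566,-146.4)):
    """white blobs on lid/ring; returns ring angle"""
    C=cloud(d,T); hsv=cv2.cvtColor(d["img"],cv2.COLOR_BGR2HSV); H,S,V=hsv[...,0],hsv[...,1],hsv[...,2]
    near=(np.hypot(C[...,0]-c0[0],C[...,1]-c0[1])<54)&(abs(C[...,2]-89)<7)
    b=C[near&(H>100)&(H<125)&(S>150)&(V>80)]
    c,r=cv2.minEnclosingCircle(b[:,:2].astype(np.float32)) if len(b)>50 else (c0,0)
    w=C[near&(S<60)&(V>150)]; rr=np.hypot(w[:,0]-c0[0],w[:,1]-c0[1])
    out=[]
    lab=cv2.connectedComponentsWithStats((near&(S<60)&(V>150)).astype(np.uint8))
    for i in range(1,lab[0]):
        if lab[2][i][4]<6: continue
        q=atz(d,lab[3][i],89,T)[:2]; v=q-np.array(c0)
        out.append((int(lab[2][i][4]),lab[3][i].round().astype(int).tolist(),q.round(1).tolist(),round(float(np.hypot(*v)),1),round(float(np.arctan2(v[1],v[0])),3)))
    return np.round(c,1),round(r,1),out
E
python3 - <<'E'
from h import *
s,d,T=wristT(); c,r,o=marks(d,T); print(c,r,o); print(marks(d,T,c)[2])
d=get_image("top"); c,r,o=marks(d,d["T"]); print(c,r,o);print(marks(d,d["T"],c)[2])
d=get_image("side"); c,r,o=marks(d,d["T"]); print(c,r,o);print(marks(d,d["T"],c)[2])
E
```

```text
[ 568.1 -146.8] 46.7 [(359, [149, 127], [570.1, -183.9], 37.8, -1.462), (628, [96, 160], [552.3, -150.8], 14.4, -2.828)]
[(359, [149, 127], [570.1, -183.9], 37.2, -1.517), (628, [96, 160], [552.3, -150.8], 16.3, -2.891)]
[ 563.8 -146.1] 46.5 [(16, [406, 265], [566.7, -182.8], 36.4, -1.552), (36, [392, 273], [548.5, -151.3], 18.2, -2.871)]
[(16, [406, 265], [566.7, -182.8], 36.8, -1.492), (36, [392, 273], [548.5, -151.3], 16.2, -2.816)]
[ 567.6 -145.7] 47.8 [(14, [386, 205], [570.4, -181.5], 35.4, -1.446), (27, [383, 215], [553.4, -151.1], 13.5, -2.782)]
[(14, [386, 205], [570.4, -181.5], 35.9, -1.493), (27, [383, 215], [553.4, -151.1], 15.2, -2.776)]
```

```bash
python3 - <<'E'
from h import *
s,d,T=wristT(); C=cloud(d,d["T_tool_cam"])
m=(d["z_map"]>0)&(C[...,2]<3)&(C[...,2]>-120)&(np.abs(C[...,1])<100)&(np.hypot(C[...,0],C[...,1])<100)
P=C[m]
for z in range(-100,4,5):
    q=P[(P[:,2]>=z)&(P[:,2]<z+5)]
    if len(q): print(z,len(q),q[:,0].min().round(1),q[:,0].max().round(1),q[:,1].min().round(1),q[:,1].max().round(1))
E
```

```text
-100 284 19.9 22.2 -18.2 18.9
-95 2291 12.5 21.5 -60.4 61.3
-90 8086 7.2 19.4 -62.4 62.6
-85 7317 3.5 19.4 -61.8 61.4
-80 6981 -5.5 19.2 -57.0 57.4
-75 6443 -10.4 19.1 -52.9 54.1
-70 4010 -9.5 19.1 -48.7 50.2
-65 3084 -9.2 17.2 -44.1 45.1
-60 5464 -9.9 14.1 -40.1 41.2
-55 2823 -11.3 15.1 -36.6 37.3
-50 2055 -11.6 15.3 -32.6 33.5
-45 631 -5.7 14.8 -25.8 27.2
-40 825 -10.5 13.0 -11.3 11.1
-35 384 6.8 12.8 -13.2 14.0
-30 519 6.6 12.6 -13.1 14.0
-25 465 6.6 12.5 -13.2 14.0
-20 410 6.8 12.6 -13.2 13.9
-15 379 6.7 12.8 -13.2 13.9
-10 244 6.9 12.5 -12.2 12.9
-5 13 11.1 11.7 -5.5 6.2
```

Request:
carry_out(
  series=[
    [[1.6,-2.5,0.5,0,0,0,0],[3.2,-5.0,1.5,0,0,0,0],[4.8,-7.6,2.5,0,0,0,0],[6.4,-10.2,3.5,0,0,0,0],[7.8,-12.6,4.5,0,0,0,0]],
  ],
)

```text
clock: 2.12
eef_pos: [567.3, -150.6, 109.4]
tool_rot: [3.141, -0.002, -0.002]
force: [0.2, 0.5, 0.7]
width: 0.0
```

Request:
carry_out(
  series=[
    [[0,0,0.4,0,0,0,0],[0,0,0.8,0,0,0,0],[0,0,1.2,0,0,0,0],[0,0,1.3,0,0,0,0],[0,0,1.4,0,0,0,0]],
  ],
)

```text
clock: 2.53
eef_pos: [565.4, -152.7, 95.5]
tool_rot: [3.141, 0.0, -0.003]
force: [0.1, 0.4, 0.5]
width: 0.2
```

Request:
carry_out(
  series=[
    [[0,0,0.15,0,0,0,0],[0,0,0.3,0,0,0,0],[0,0,0.4,0,0,0,0],[0,0,0.5,0,0,0,0],[0,0,0.55,0,0,0,0]],
  ],
)

```text
clock: 2.95
eef_pos: [566.0, -150.6, 89.8]
tool_rot: [-3.142, -0.0, -0.0]
force: [-1.0, -0.2, 0.7]
width: -0.0
```

Request:
carry_out(
  series=[
    [[0,0,0.1,0,0,0,0],[0,0,0.2,0,0,0,0],[0,0,0.2,0,0,0,0]],
  ],
)

```text
clock: 3.2
eef_pos: [566.2, -150.5, 88.1]
tool_rot: [-3.142, -0.0, -0.0]
force: [-0.6, -1.4, 2.7]
width: -0.2
```

Request:
carry_out(
  series=[
    [[0,0,0.1,0,0,0,0],[0,0,0.1,0,0,0,0]],
  ],
)

```text
clock: 3.37
eef_pos: [566.2, -150.5, 88.0]
tool_rot: [-3.141, -0.001, -0.0]
force: [-1.7, 0.5, 10.7]
width: -0.2
```

Request:
carry_out(
  series=[
    [[0,0,-1.5,0,0,0,0],[0,2.5,-2.0,0,0,0,0],[0,5.5,-2.0,0,0,0,0],[0,8.0,-1.0,0,0,0,0],[0,8.0,1.0,0,0,0,0]],
  ],
)

```text
clock: 3.78
eef_pos: [567.2, -239.4, 79.2]
tool_rot: [3.133, -0.006, -0.007]
force: [-0.4, -1.5, -0.4]
width: -0.2
```

Request:
carry_out(
  series=[
    [[0,0,0.9,0,0,0,0],[0,-0.6,0.9,0,0,0,0],[0,-1.2,0.9,0,0,0,0],[0,-1.6,0.9,0,0,0,0],[0,-1.8,0.9,0,0,0,0]],
  ],
)

```text
clock: 4.2
eef_pos: [567.0, -209.8, 68.6]
tool_rot: [-3.141, -0.001, 0.003]
force: [-0.3, -0.6, 0.3]
width: -0.1
```

Request:
carry_out(
  series=[
    [[0,-0.2,0,0,0,0,0],[0,-0.4,0,0,0,0,0],[0,-0.5,0,0,0,0,0],[0,-0.6,0,0,0,0,0],[0,-0.6,0,0,0,0,0]],
  ],
)

```text
clock: 4.62
eef_pos: [566.1, -206.4, 68.0]
tool_rot: [3.142, -0.0, -0.0]
force: [-0.4, 0.2, -0.5]
width: 0.1
```

Request:
carry_out(
  series=[
    [[0,-0.1,0,0,0,0,0],[0,-0.2,0,0,0,0,0],[0,-0.2,0,0,0,0,0]],
  ],
)

```text
clock: 4.87
eef_pos: [566.0, -205.8, 67.9]
tool_rot: [3.14, -0.0, -0.001]
force: [0.4, -2.3, 0.9]
width: -0.2
```

```bash
cat > plan.py <<'E'
import numpy as np,sys,json
# usage: plan.py x y phi0 dphi n radius cx cy
x,y,p0,dp,n,R,cx,cy=map(float,sys.argv[1:9])
n=int(n); k=0
while k<n:
    rows=[]; X,Y=x,y
    for i in range(min(5,n-k)):
        k+=1; p=p0+dp*k
        tx=cx+R*np.cos(p); ty=cy+R*np.sin(p)
        sx=round((tx-X)/10,2); sy=round(-(ty-Y)/10,2)
        rows.append([sx,sy,0,0,0,0,0])
    x=X+rows[-1][0]*10; y=Y-rows[-1][1]*10
    print(json.dumps([rows]),"-> cmd %.1f %.1f phi %.3f"%(x,y,p0+dp*k))
E
python3 plan.py 565.9 -204.4 -1.5708 0.12 15 58 566 -146.4
```

```text
[[[0.7, -0.04, 0, 0, 0, 0, 0], [1.39, -0.17, 0, 0, 0, 0, 0], [2.05, -0.37, 0, 0, 0, 0, 0], [2.69, -0.66, 0, 0, 0, 0, 0], [3.28, -1.01, 0, 0, 0, 0, 0]]] -> cmd 598.7 -194.3 phi -0.971
[[[0.55, -0.43, 0, 0, 0, 0, 0], [1.05, -0.92, 0, 0, 0, 0, 0], [1.48, -1.46, 0, 0, 0, 0, 0], [1.85, -2.06, 0, 0, 0, 0, 0], [2.14, -2.69, 0, 0, 0, 0, 0]]] -> cmd 620.1 -167.4 phi -0.371
[[[0.21, -0.66, 0, 0, 0, 0, 0], [0.34, -1.34, 0, 0, 0, 0, 0], [0.39, -2.04, 0, 0, 0, 0, 0], [0.36, -2.73, 0, 0, 0, 0, 0], [0.24, -3.42, 0, 0, 0, 0, 0]]] -> cmd 622.5 -133.2 phi 0.229
```

Request:
carry_out(
  series=[
    [[0.7,-0.04,0,0,0,0,0],[1.39,-0.17,0,0,0,0,0],[2.05,-0.37,0,0,0,0,0],[2.69,-0.66,0,0,0,0,0],[3.28,-1.01,0,0,0,0,0]],
  ],
)

```text
clock: 5.28
eef_pos: [599.1, -195.1, 67.7]
tool_rot: [3.141, 0.001, -0.001]
force: [-2.3, -4.3, -1.0]
width: -0.2
```

```bash
python3 - <<'E'
from h import *
s=read_state(); print(s["force"],s["eef_pos"])
d=get_image("top"); print(marks(d,d["T"],(564,-146.1)))
cv2.imwrite("pics/t2.png",d["img"][200:320,330:450].repeat(5,0).repeat(5,1))
d=get_image("side"); print(marks(d,d["T"],(567.6,-145.7)))
E
```

```text
[-2.30763853 -4.25805709 -0.96224529] [ 599.07329213 -195.10450122   67.67602112]
(array([ 564.5, -145.6]), 45.7, [(17, [393, 273], [548.7, -151.5], 16.2, -2.8)])
(array([ 567. , -143.6]), 45.9, [])
```

View pics/t2.png

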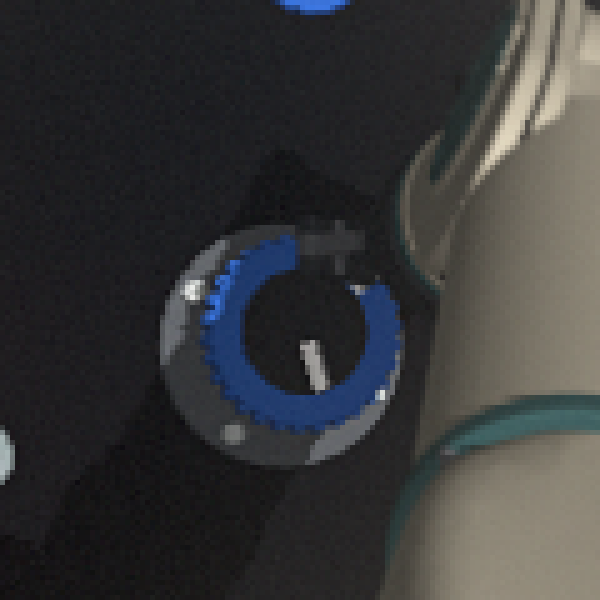

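The white mark is now near crop pixel (360,288), up and to the right, so the ring turned about 0.6 rad anticlockwise. Rolling works, so I'll continue the orbit.

Request:
carry_out(
  series=[
    [[0.55,-0.43,0,0,0,0,0],[1.05,-0.92,0,0,0,0,0],[1.48,-1.46,0,0,0,0,0],[1.85,-2.06,0,0,0,0,0],[2.14,-2.69,0,0,0,0,0]],
  ],
)

```text
clock: 5.8
eef_pos: [621.1, -166.8, 67.9]
tool_rot: [3.141, -0.001, 0.0]
force: [0.0, -3.4, -0.9]
width: 0.2
```

Request:
carry_out(
  series=[
    [[0.21,-0.66,0,0,0,0,0],[0.34,-1.34,0,0,0,0,0],[0.39,-2.04,0,0,0,0,0],[0.36,-2.73,0,0,0,0,0],[0.24,-3.42,0,0,0,0,0]],
  ],
)

```text
clock: 6.22
eef_pos: [623.7, -131.6, 68.1]
tool_rot: [-3.141, -0.002, 0.001]
force: [2.0, -1.1, 0.5]
width: -0.1
```

```bash
python3 - <<'E'
from h import *
s=read_state(); print(s["force"],s["eef_pos"])
d=get_image("top"); print(marks(d,d["T"],(564,-146.1)))
a=d["img"][200:320,330:450].repeat(5,0).repeat(5,1)
cv2.imwrite("pics/t3.png",a)
d=get_image("side"); print(marks(d,d["T"],(567.6,-145.7)))
E
python3 plan.py 622.5 -133.2 0.229 0.12 20 58 566 -146.4
```

```text
[ 2.04326484 -1.09215552  0.49242474] [ 623.65555028 -131.57657057   68.07184515]
(array([ 564. , -146.1]), 0, [])
(array([ 567.3, -146.4]), 47.5, [(28, [383, 215], [553.8, -151.1], 14.8, -2.77)])
[[[-0.2, -0.66, 0, 0, 0, 0, 0], [-0.48, -1.3, 0, 0, 0, 0, 0], [-0.83, -1.9, 0, 0, 0, 0, 0], [-1.25, -2.46, 0, 0, 0, 0, 0], [-1.73, -2.96, 0, 0, 0, 0, 0]]] -> cmd 605.2 -103.6 phi 0.829
[[[-0.54, -0.43, 0, 0, 0, 0, 0], [-1.13, -0.8, 0, 0, 0, 0, 0], [-1.76, -1.1, 0, 0, 0, 0, 0], [-2.42, -1.32, 0, 0, 0, 0, 0], [-3.1, -1.46, 0, 0, 0, 0, 0]]] -> cmd 574.2 -89.0 phi 1.429
[[[-0.69, -0.06, 0, 0, 0, 0, 0], [-1.39, -0.03, 0, 0, 0, 0, 0], [-2.08, 0.08, 0, 0, 0, 0, 0], [-2.74, 0.27, 0, 0, 0, 0, 0], [-3.39, 0.54, 0, 0, 0, 0, 0]]] -> cmd 540.3 -94.4 phi 2.029
[[[-0.6, 0.34, 0, 0, 0, 0, 0], [-1.16, 0.76, 0, 0, 0, 0, 0], [-1.66, 1.24, 0, 0, 0, 0, 0], [-2.11, 1.77, 0, 0, 0, 0, 0], [-2.48, 2.36, 0, 0, 0, 0, 0]]] -> cmd 515.5 -118.0 phi 2.629
```

View pics/t3.png

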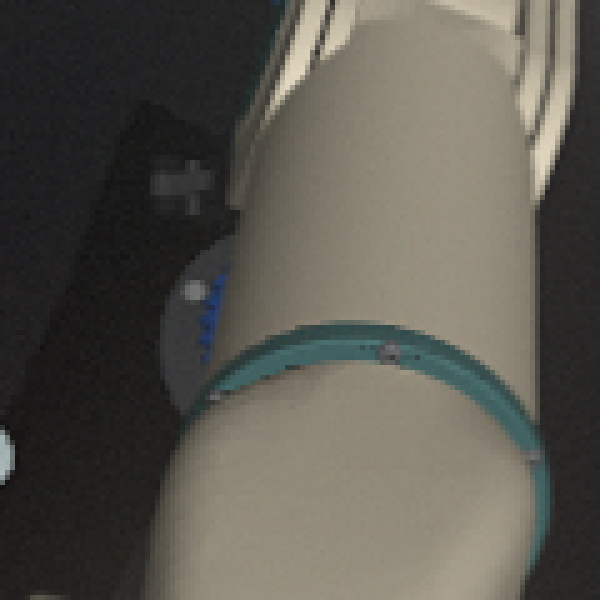

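```bash
cat > sv.py <<'E'
from h import *
import sys
d=get_image("side"); print(marks(d,d["T"],(567.5,-145.9)))
a=cv2.resize(d["img"][170:260,325:445],(800,600),interpolation=cv2.INTER_CUBIC)
cv2.imwrite("pics/%s.png"%sys.argv[1],a)
E
python3 sv.py s3
```

```text
(array([ 566.3, -143.9]), 46.9, [(26, [383, 215], [553.8, -151.1], 14.7, -2.782)])
```

View pics/s3.png

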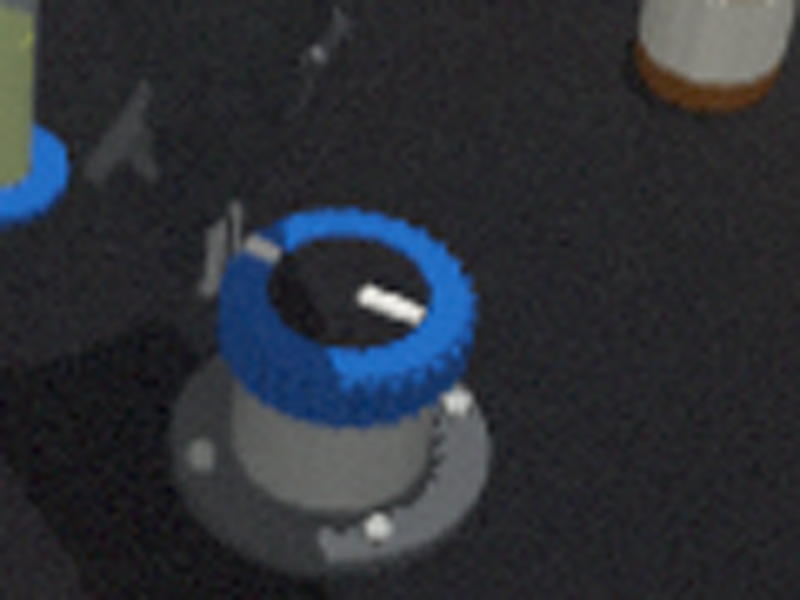

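```bash
cat > ang.py <<'E'
from h import *
import sys
c=np.array([567.5,-145.9])
s=read_state(); print("F",s["force"].round(1),"pos",s["eef_pos"].round(1),"t",round(s["clock"],2))
d=get_image("side"); C=cloud(d); h=cv2.cvtColor(d["img"],cv2.COLOR_BGR2HSV)
rr=np.hypot(C[...,0]-c[0],C[...,1]-c[1])
m=((rr>27)&(rr<46)&(abs(C[...,2]-89)<6)&(h[...,1]<100)&(h[...,2]>80)).astype(np.uint8)
L=cv2.connectedComponentsWithStats(m)
for i in range(1,L[0]):
    if L[2][i][4]<5: continue
    q=atz(d,L[3][i],89)[:2]-c; a=np.arctan2(q[1],q[0])
    print(L[2][i][4],L[3][i].round(1),"r",np.hypot(*q).round(1),"world",a.round(3),"ring mod 2pi",((a+2.80)%(2*np.pi)).round(3))
if len(sys.argv)>1:
    cv2.imwrite("pics/%s.png"%sys.argv[1],cv2.resize(d["img"][170:260,325:445],(800,600),interpolation=cv2.INTER_CUBIC))
E
python3 ang.py; python3 plan.py 622.5 -133.2 0.229 0.12 20 57 566.3 -146.4
```

```text
F [1.3 3.2 0.6] pos [ 622.5 -130.7   67.8] t 6.37
15 [364. 207.] r 36.8 world 0.202 ring mod 2pi 3.002
[[[-0.26, -0.63, 0, 0, 0, 0, 0], [-0.54, -1.26, 0, 0, 0, 0, 0], [-0.88, -1.85, 0, 0, 0, 0, 0], [-1.29, -2.39, 0, 0, 0, 0, 0], [-1.77, -2.88, 0, 0, 0, 0, 0]]] -> cmd 604.8 -104.4 phi 0.829
[[[-0.53, -0.43, 0, 0, 0, 0, 0], [-1.11, -0.8, 0, 0, 0, 0, 0], [-1.73, -1.09, 0, 0, 0, 0, 0], [-2.37, -1.31, 0, 0, 0, 0, 0], [-3.04, -1.44, 0, 0, 0, 0, 0]]] -> cmd 574.4 -90.0 phi 1.429
[[[-0.69, -0.06, 0, 0, 0, 0, 0], [-1.37, -0.03, 0, 0, 0, 0, 0], [-2.04, 0.08, 0, 0, 0, 0, 0], [-2.7, 0.26, 0, 0, 0, 0, 0], [-3.33, 0.53, 0, 0, 0, 0, 0]]] -> cmd 541.1 -95.3 phi 2.029
[[[-0.6, 0.34, 0, 0, 0, 0, 0], [-1.14, 0.74, 0, 0, 0, 0, 0], [-1.64, 1.21, 0, 0, 0, 0, 0], [-2.08, 1.74, 0, 0, 0, 0, 0], [-2.45, 2.31, 0, 0, 0, 0, 0]]] -> cmd 516.6 -118.4 phi 2.629
```

Request:
carry_out(
  series=[
    [[-0.26,-0.63,0,0,0,0,0],[-0.54,-1.26,0,0,0,0,0],[-0.88,-1.85,0,0,0,0,0],[-1.29,-2.39,0,0,0,0,0],[-1.77,-2.88,0,0,0,0,0]],
  ],
)

```text
clock: 6.83
eef_pos: [607.1, -103.9, 68.3]
tool_rot: [3.141, -0.005, 0.0]
force: [6.9, 0.4, -1.3]
width: -0.1
```

Request:
carry_out(
  series=[
    [[-0.53,-0.43,0,0,0,0,0],[-1.11,-0.8,0,0,0,0,0],[-1.73,-1.09,0,0,0,0,0],[-2.37,-1.31,0,0,0,0,0],[-3.04,-1.44,0,0,0,0,0]],
  ],
)

```text
clock: 7.25
eef_pos: [575.8, -87.9, 68.3]
tool_rot: [-3.14, -0.003, 0.001]
force: [4.0, 3.1, -0.4]
width: -0.2
```

```bash
python3 ang.py s4
```

```text
F [ 4.   3.1 -0.4] pos [575.8 -87.9  68.3] t 7.25
16 [366.2 220.7] r 37.4 world 1.542 ring mod 2pi 4.342
```

Request:
carry_out(
  series=[
    [[-0.69,-0.06,0,0,0,0,0],[-1.37,-0.03,0,0,0,0,0],[-2.04,0.08,0,0,0,0,0],[-2.7,0.26,0,0,0,0,0],[-3.33,0.53,0,0,0,0,0]],
  ],
)

```text
clock: 7.72
eef_pos: [540.2, -93.5, 67.8]
tool_rot: [-3.14, 0.002, 0.002]
force: [1.7, 4.3, 0.8]
width: -0.0
```

Request:
carry_out(
  series=[
    [[-0.6,0.34,0,0,0,0,0],[-1.14,0.74,0,0,0,0,0],[-1.64,1.21,0,0,0,0,0],[-2.08,1.74,0,0,0,0,0],[-2.45,2.31,0,0,0,0,0]],
  ],
)

```text
clock: 8.13
eef_pos: [515.3, -120.0, 67.7]
tool_rot: [3.141, 0.002, -0.001]
force: [-0.0, 0.3, -0.3]
width: 0.0
```

```bash
python3 ang.py s5;  python3 plan.py 516.6 -118.4 2.629 0.12 20 57 566.3 -146.4
```

```text
F [-0.   0.3 -0.3] pos [ 515.3 -120.    67.7] t 8.13
[[[-0.3, 0.62, 0, 0, 0, 0, 0], [-0.52, 1.27, 0, 0, 0, 0, 0], [-0.66, 1.93, 0, 0, 0, 0, 0], [-0.73, 2.61, 0, 0, 0, 0, 0], [-0.71, 3.3, 0, 0, 0, 0, 0]]] -> cmd 509.5 -151.4 phi 3.229
[[[0.1, 0.67, 0, 0, 0, 0, 0], [0.28, 1.33, 0, 0, 0, 0, 0], [0.54, 1.97, 0, 0, 0, 0, 0], [0.87, 2.56, 0, 0, 0, 0, 0], [1.27, 3.12, 0, 0, 0, 0, 0]]] -> cmd 522.2 -182.6 phi 3.829
[[[0.47, 0.5, 0, 0, 0, 0, 0], [0.99, 0.94, 0, 0, 0, 0, 0], [1.56, 1.32, 0, 0, 0, 0, 0], [2.17, 1.62, 0, 0, 0, 0, 0], [2.82, 1.85, 0, 0, 0, 0, 0]]] -> cmd 550.4 -201.1 phi 4.429
[[[0.66, 0.15, 0, 0, 0, 0, 0], [1.34, 0.22, 0, 0, 0, 0, 0], [2.03, 0.21, 0, 0, 0, 0, 0], [2.7, 0.12, 0, 0, 0, 0, 0], [3.36, -0.05, 0, 0, 0, 0, 0]]] -> cmd 584.0 -200.6 phi 5.029
```

View pics/s5.png

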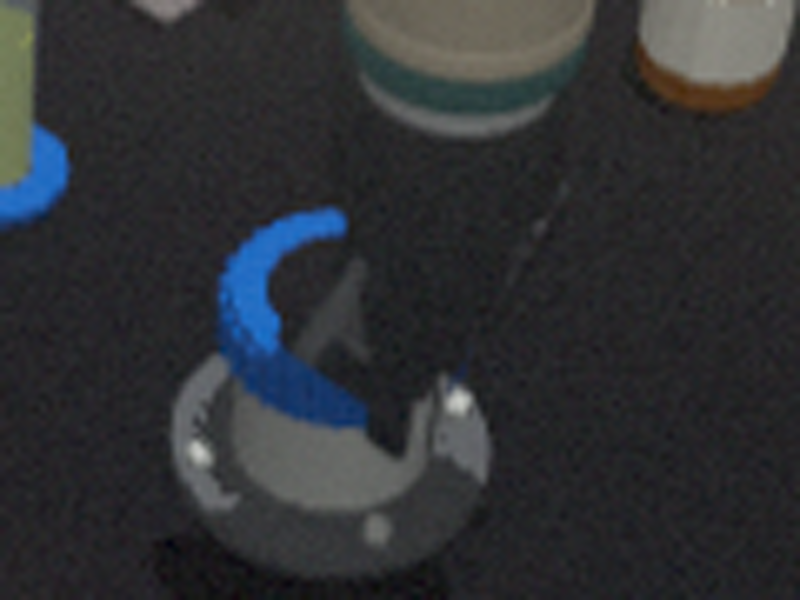

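```bash
cat > wa.py <<'E'
from h import *
import sys
s,d,T=wristT(); print("F",s["force"].round(1),"pos",s["eef_pos"].round(1),"t",round(s["clock"],2))
if len(sys.argv)>1: cv2.imwrite("pics/%s.png"%sys.argv[1],d["img"])
c0=np.array([568.,-146.8])
C=cloud(d,T); h=cv2.cvtColor(d["img"],cv2.COLOR_BGR2HSV)
near=(np.hypot(C[...,0]-c0[0],C[...,1]-c0[1])<50)&(abs(C[...,2]-89)<6)
b=C[near&(h[...,0]>100)&(h[...,0]<125)&(h[...,1]>150)]
c,r=cv2.minEnclosingCircle(b[:,:2].astype(np.float32)); print("circ",np.round(c,1),round(r,1))
L=cv2.connectedComponentsWithStats((near&(h[...,1]<100)&(h[...,2]>85)).astype(np.uint8))
for i in range(1,L[0]):
    if L[2][i][4]<60: continue
    q=atz(d,L[3][i],89,T)[:2]-c; a=np.arctan2(q[1],q[0]); print(L[2][i][4],L[3][i].round(),"r",np.hypot(*q).round(1),"world",a.round(3),"ring",((a+2.85)%(2*np.pi)).round(3))
E
python3 wa.py w5
```

```text
F [-0.8 -1.3  0.2] pos [ 514.4 -122.    67.7] t 8.18
circ [ 567.9 -147.3] 46.4
18237 [386. 198.] r 5.2 world -0.193 ring 2.657
613 [334. 296.] r 36.1 world 2.675 ring 5.525
70 [306. 318.] r 49.9 world 2.566 ring 5.416
192 [322. 319.] r 46.8 world 2.683 ring 5.533
```

View pics/w5.png

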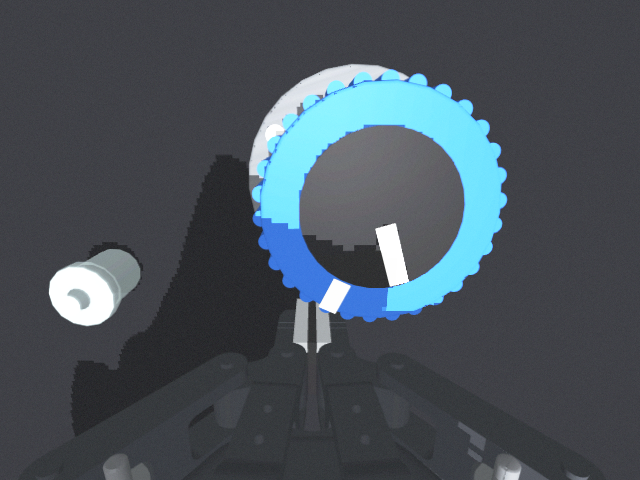

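```bash
python3 plan.py 516.6 -118.4 2.629 0.12 20 56.3 567.3 -146.6
```

```text
[[[-0.13, 0.67, 0, 0, 0, 0, 0], [-0.35, 1.3, 0, 0, 0, 0, 0], [-0.49, 1.96, 0, 0, 0, 0, 0], [-0.56, 2.64, 0, 0, 0, 0, 0], [-0.54, 3.31, 0, 0, 0, 0, 0]]] -> cmd 511.2 -151.5 phi 3.229
[[[0.1, 0.67, 0, 0, 0, 0, 0], [0.28, 1.32, 0, 0, 0, 0, 0], [0.53, 1.95, 0, 0, 0, 0, 0], [0.86, 2.54, 0, 0, 0, 0, 0], [1.26, 3.08, 0, 0, 0, 0, 0]]] -> cmd 523.8 -182.3 phi 3.829
[[[0.46, 0.5, 0, 0, 0, 0, 0], [0.97, 0.93, 0, 0, 0, 0, 0], [1.54, 1.31, 0, 0, 0, 0, 0], [2.14, 1.61, 0, 0, 0, 0, 0], [2.78, 1.84, 0, 0, 0, 0, 0]]] -> cmd 551.6 -200.7 phi 4.429
[[[0.65, 0.15, 0, 0, 0, 0, 0], [1.33, 0.21, 0, 0, 0, 0, 0], [2.0, 0.2, 0, 0, 0, 0, 0], [2.67, 0.11, 0, 0, 0, 0, 0], [3.32, -0.06, 0, 0, 0, 0, 0]]] -> cmd 584.8 -200.1 phi 5.029
```

Request:
carry_out(
  series=[
    [[-0.13,0.67,0,0,0,0,0],[-0.35,1.3,0,0,0,0,0],[-0.49,1.96,0,0,0,0,0],[-0.56,2.64,0,0,0,0,0],[-0.54,3.31,0,0,0,0,0]],
  ],
)

```text
clock: 8.65
eef_pos: [510.7, -152.8, 67.8]
tool_rot: [3.141, 0.001, -0.001]
force: [-2.2, 1.9, 0.4]
width: 0.1
```

Request:
carry_out(
  series=[
    [[0.1,0.67,0,0,0,0,0],[0.28,1.32,0,0,0,0,0],[0.53,1.95,0,0,0,0,0],[0.86,2.54,0,0,0,0,0],[1.26,3.08,0,0,0,0,0]],
  ],
)

```text
clock: 9.07
eef_pos: [521.8, -183.2, 67.5]
tool_rot: [-3.141, 0.004, -0.001]
force: [-6.9, 0.3, 3.6]
width: 0.2
```

```bash
python3 wa.py w6
```

```text
F [-6.9  0.3  3.6] pos [ 521.8 -183.2   67.5] t 9.07
circ [ 567.8 -146.5] 46.3
5847 [201. 187.] r 16.7 world 0.038 ring 2.888
2047 [227. 287.] r 21.6 world -2.892 ring 6.241
222 [301. 319.] r 47.6 world -2.378 ring 0.472
```

View pics/w6.png

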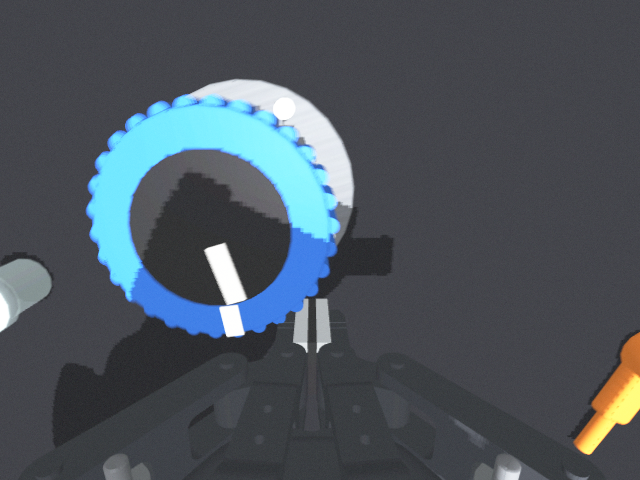

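The mark at (232,321) is nearly in line with the lid line at (227,270), so the ring has just about finished its first turn. One more turn to go.

Request:
carry_out(
  series=[
    [[0.46,0.5,0,0,0,0,0],[0.97,0.93,0,0,0,0,0],[1.54,1.31,0,0,0,0,0],[2.14,1.61,0,0,0,0,0],[2.78,1.84,0,0,0,0,0]],
  ],
)

```text
clock: 9.53
eef_pos: [550.5, -203.7, 67.7]
tool_rot: [3.139, 0.002, -0.002]
force: [-3.5, -0.9, 0.9]
width: 0.3
```

Request:
carry_out(
  series=[
    [[0.65,0.15,0,0,0,0,0],[1.33,0.21,0,0,0,0,0],[2.0,0.2,0,0,0,0,0],[2.67,0.11,0,0,0,0,0],[3.32,-0.06,0,0,0,0,0]],
  ],
)

```text
clock: 9.95
eef_pos: [585.7, -204.0, 68.0]
tool_rot: [3.137, -0.002, -0.002]
force: [-1.8, -6.7, -2.0]
width: 0.2
```

```bash
python3 ang.py s7; python3 plan.py 584.8 -200.1 5.029 0.12 30 56.7 566.5 -146.6
```

```text
F [-1.8 -6.7 -2. ] pos [ 585.7 -204.    68. ] t 9.95
16 [386.8 205.4] r 36.5 world -1.513 ring mod 2pi 1.287
[[[0.57, -0.21, 0, 0, 0, 0, 0], [1.17, -0.54, 0, 0, 0, 0, 0], [1.72, -0.93, 0, 0, 0, 0, 0], [2.22, -1.39, 0, 0, 0, 0, 0], [2.67, -1.9, 0, 0, 0, 0, 0]]] -> cmd 611.5 -181.1 phi 5.629
[[[0.38, -0.56, 0, 0, 0, 0, 0], [0.69, -1.17, 0, 0, 0, 0, 0], [0.93, -1.81, 0, 0, 0, 0, 0], [1.08, -2.47, 0, 0, 0, 0, 0], [1.16, -3.14, 0, 0, 0, 0, 0]]] -> cmd 623.1 -149.7 phi 6.229
[[[-0.0, -0.68, 0, 0, 0, 0, 0], [-0.09, -1.36, 0, 0, 0, 0, 0], [-0.25, -2.02, 0, 0, 0, 0, 0], [-0.5, -2.65, 0, 0, 0, 0, 0], [-0.81, -3.25, 0, 0, 0, 0, 0]]] -> cmd 615.0 -117.2 phi 6.829
[[[-0.39, -0.56, 0, 0, 0, 0, 0], [-0.84, -1.07, 0, 0, 0, 0, 0], [-1.35, -1.52, 0, 0, 0, 0, 0], [-1.91, -1.91, 0, 0, 0, 0, 0], [-2.51, -2.23, 0, 0, 0, 0, 0]]] -> cmd 589.9 -94.9 phi 7.429
[[[-0.64, -0.24, 0, 0, 0, 0, 0], [-1.3, -0.4, 0, 0, 0, 0, 0], [-1.97, -0.49, 0, 0, 0, 0, 0], [-2.65, -0.49, 0, 0, 0, 0, 0], [-3.33, -0.41, 0, 0, 0, 0, 0]]] -> cmd 556.6 -90.8 phi 8.029
[[[-0.66, 0.15, 0, 0, 0, 0, 0], [-1.3, 0.39, 0, 0, 0, 0, 0], [-1.9, 0.7, 0, 0, 0, 0, 0], [-2.46, 1.08, 0, 0, 0, 0, 0], [-2.98, 1.53, 0, 0, 0, 0, 0]]] -> cmd 526.8 -106.1 phi 8.629
```

View pics/s7.png

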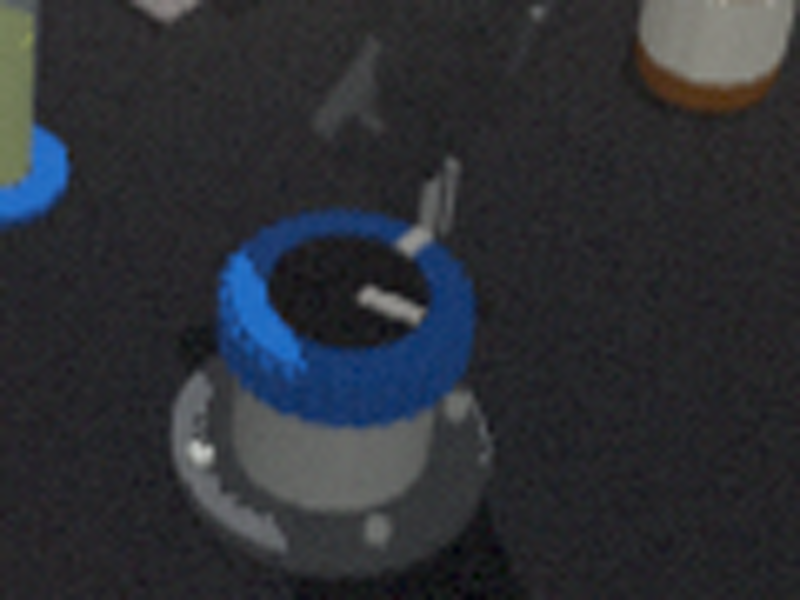

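The mark is back at crop pixel (413,240), at −1.5 rad in world, so the ring is at about 7.57. I'll continue.

Request:
carry_out(
  series=[
    [[0.57,-0.21,0,0,0,0,0],[1.17,-0.54,0,0,0,0,0],[1.72,-0.93,0,0,0,0,0],[2.22,-1.39,0,0,0,0,0],[2.67,-1.9,0,0,0,0,0]],
  ],
)

```text
clock: 10.42
eef_pos: [613.3, -182.4, 68.2]
tool_rot: [3.139, -0.003, -0.001]
force: [0.4, -5.1, 0.7]
width: -0.2
```

Request:
carry_out(
  series=[
    [[0.38,-0.56,0,0,0,0,0],[0.69,-1.17,0,0,0,0,0],[0.93,-1.81,0,0,0,0,0],[1.08,-2.47,0,0,0,0,0],[1.16,-3.14,0,0,0,0,0]],
  ],
)

```text
clock: 10.83
eef_pos: [624.4, -149.1, 68.1]
tool_rot: [3.141, -0.002, 0.0]
force: [1.5, -1.9, -0.2]
width: -0.0
```

```bash
python3 ang.py s8
```

```text
F [ 1.5 -1.9 -0.2] pos [ 624.4 -149.1   68.1] t 10.83
13 [369.8 203.5] r 36.7 world -0.33 ring mod 2pi 2.47
```

Request:
carry_out(
  series=[
    [[0,-0.68,0,0,0,0,0],[-0.09,-1.36,0,0,0,0,0],[-0.25,-2.02,0,0,0,0,0],[-0.5,-2.65,0,0,0,0,0],[-0.81,-3.25,0,0,0,0,0]],
  ],
)

```text
clock: 11.3
eef_pos: [617.1, -116.3, 68.4]
tool_rot: [3.142, -0.004, 0.0]
force: [5.8, -1.4, 0.6]
width: -0.1
```

Request:
carry_out(
  series=[
    [[-0.39,-0.56,0,0,0,0,0],[-0.84,-1.07,0,0,0,0,0],[-1.35,-1.52,0,0,0,0,0],[-1.91,-1.91,0,0,0,0,0],[-2.51,-2.23,0,0,0,0,0]],
  ],
)

```text
clock: 11.72
eef_pos: [592.6, -91.3, 68.5]
tool_rot: [-3.139, -0.005, 0.002]
force: [5.2, 2.8, 0.4]
width: 0.0
```

```bash
python3 ang.py s9
```

```text
F [5.2 2.8 0.4] pos [592.6 -91.3  68.5] t 11.72
15 [362.  214.7] r 37.0 world 0.953 ring mod 2pi 3.753
```

View pics/s9.png

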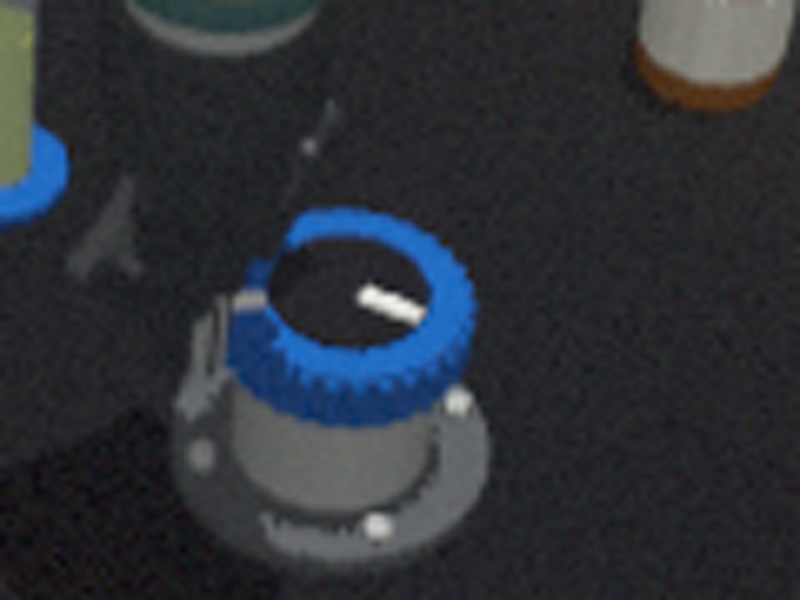

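The mark is at crop pixel (248,299), near the finger, and the ring is at about 10.04. It needs about 2.5 rad more.

Request:
carry_out(
  series=[
    [[-0.64,-0.24,0,0,0,0,0],[-1.3,-0.4,0,0,0,0,0],[-1.97,-0.49,0,0,0,0,0],[-2.65,-0.49,0,0,0,0,0],[-3.33,-0.41,0,0,0,0,0]],
  ],
)

```text
clock: 12.18
eef_pos: [556.2, -88.3, 67.8]
tool_rot: [-3.139, 0.0, 0.002]
force: [2.5, 3.1, 0.4]
width: 0.1
```

Request:
carry_out(
  series=[
    [[-0.66,0.15,0,0,0,0,0],[-1.3,0.39,0,0,0,0,0],[-1.9,0.7,0,0,0,0,0],[-2.46,1.08,0,0,0,0,0],[-2.98,1.53,0,0,0,0,0]],
  ],
)

```text
clock: 12.6
eef_pos: [526.0, -106.6, 67.8]
tool_rot: [-3.142, 0.001, -0.0]
force: [2.4, 3.8, 1.3]
width: -0.1
```

```bash
python3 wa.py w10; python3 plan.py 526.8 -106.1 8.629 0.1 15 56.0 567.3 -146.6
```

```text
F [2.4 3.8 1.3] pos [ 526.  -106.6   67.8] t 12.6
circ [ 568.2 -147.2] 46.3
16040 [431. 235.] r 4.4 world -0.72 ring 2.13
639 [336. 293.] r 36.4 world 2.14 ring 4.99
212 [323. 319.] r 47.3 world 2.281 ring 5.131
[[[-0.25, 0.46, 0, 0, 0, 0, 0], [-0.59, 0.91, 0, 0, 0, 0, 0], [-0.88, 1.39, 0, 0, 0, 0, 0], [-1.12, 1.89, 0, 0, 0, 0, 0], [-1.31, 2.42, 0, 0, 0, 0, 0]]] -> cmd 513.7 -130.3 phi 9.129
[[[-0.13, 0.54, 0, 0, 0, 0, 0], [-0.21, 1.09, 0, 0, 0, 0, 0], [-0.24, 1.65, 0, 0, 0, 0, 0], [-0.21, 2.21, 0, 0, 0, 0, 0], [-0.12, 2.77, 0, 0, 0, 0, 0]]] -> cmd 512.5 -158.0 phi 9.629
[[[0.14, 0.54, 0, 0, 0, 0, 0], [0.33, 1.06, 0, 0, 0, 0, 0], [0.58, 1.57, 0, 0, 0, 0, 0], [0.87, 2.04, 0, 0, 0, 0, 0], [1.21, 2.49, 0, 0, 0, 0, 0]]] -> cmd 524.6 -182.9 phi 10.129
```

View pics/w10.png

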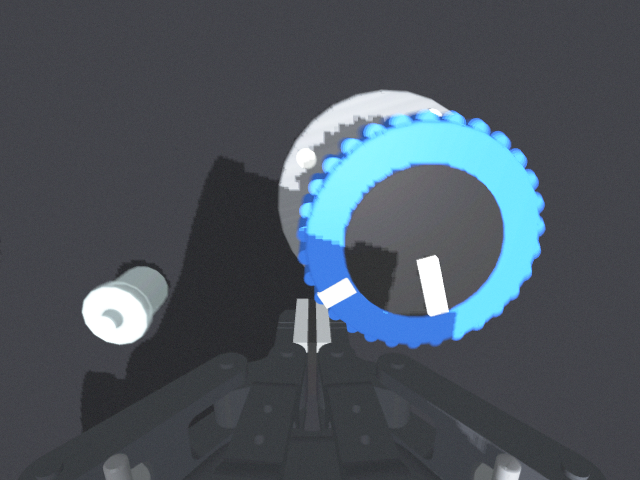

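The mark at (336,293) is about 1.3 rad short of the lid line at (432,285). I'll do two more short segments.

Request:
carry_out(
  series=[
    [[-0.25,0.46,0,0,0,0,0],[-0.59,0.91,0,0,0,0,0],[-0.88,1.39,0,0,0,0,0],[-1.12,1.89,0,0,0,0,0],[-1.31,2.42,0,0,0,0,0]],
  ],
)

```text
clock: 13.07
eef_pos: [512.5, -130.6, 67.6]
tool_rot: [-3.141, 0.002, -0.0]
force: [-0.6, 3.1, 0.7]
width: 0.1
```

Request:
carry_out(
  series=[
    [[-0.13,0.54,0,0,0,0,0],[-0.21,1.09,0,0,0,0,0],[-0.24,1.65,0,0,0,0,0],[-0.21,2.21,0,0,0,0,0],[-0.12,2.77,0,0,0,0,0]],
  ],
)

```text
clock: 13.48
eef_pos: [512.0, -159.4, 67.7]
tool_rot: [3.141, 0.001, -0.001]
force: [-3.6, 2.6, 0.4]
width: 0.3
```

```bash
python3 wa.py w11
```

```text
F [-3.6  2.6  0.4] pos [ 512.  -159.4   67.7] t 13.48
circ [ 568.  -146.4] 46.2
14869 [286. 184.] r 8.9 world -0.56 ring 2.29
629 [262. 297.] r 35.8 world 2.989 ring 5.839
193 [301. 319.] r 45.8 world -2.94 ring 6.194
196 [322. 318.] r 47.8 world -2.767 ring 0.083
```

View pics/w11.png

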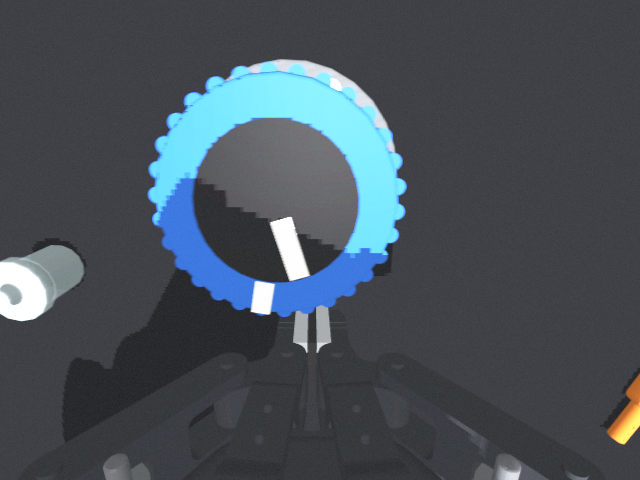

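Request:
carry_out(
  series=[
    [[0.14,0.54,0,0,0,0,0],[0.33,1.06,0,0,0,0,0],[0.58,1.57,0,0,0,0,0],[0.87,2.04,0,0,0,0,0],[0.87,2.04,0,0,0,0,0]],
  ],
)

```text
clock: 13.95
eef_pos: [520.4, -180.5, 67.6]
tool_rot: [3.14, 0.002, -0.002]
force: [-4.4, -0.9, 0.2]
width: -0.2
```

```bash
python3 wa.py w12
```

```text
F [-4.4 -0.9  0.2] pos [ 520.4 -180.5   67.6] t 13.95
circ [ 567.7 -146.5] 46.4
6932 [215. 185.] r 16.1 world -0.09 ring 2.76
1855 [238. 285.] r 22.3 world -2.839 ring 0.011
212 [301. 319.] r 47.0 world -2.438 ring 0.412
```

View pics/w12.png

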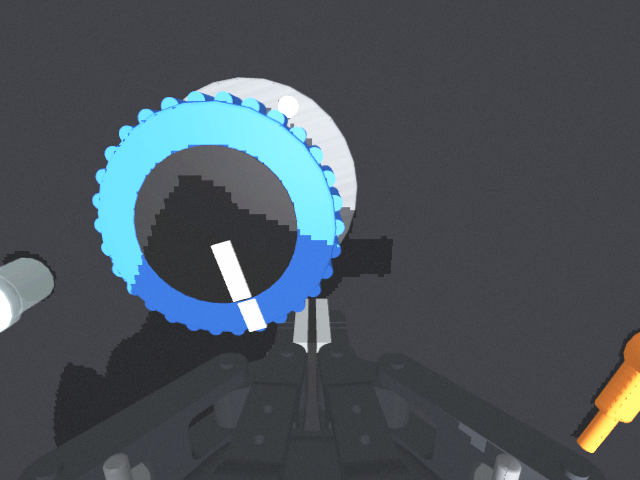

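The mark at (252,315) is exactly in line with the lid line at (231,270), so the ring is at two turns. I'll back straight off radially.

Request:
carry_out(
  series=[
    [[-0.4,0.3,0,0,0,0,0],[-1.2,0.9,0,0,0,0,0],[-2.4,1.8,0,0,0,0,0],[-3.6,2.7,-1.5,0,0,0,0],[-4.0,3.0,-4.0,0,0,0,0]],
  ],
)

```text
clock: 14.42
eef_pos: [478.1, -210.6, 106.6]
tool_rot: [3.141, 0.004, -0.003]
force: [-0.5, -1.0, 0.6]
width: -0.2
```

Request:
carry_out(
  series=[
    [[0,0,-1.5,0,0,0,0],[0,0,-2,0,0,0,0],[0,0,-2,0,0,0,0],[0,0,-2,0,0,0,0],[0,0,-2,0,0,0,0]],
  ],
)

```text
clock: 14.83
eef_pos: [481.1, -208.2, 127.0]
tool_rot: [-3.141, 0.001, 0.0]
force: [0.1, 0.3, 0.4]
width: 0.2
```

```bash
python3 wa.py w13; python3 ang.py; python3 - <<'E'
from h import *
d=get_image("top"); cv2.imwrite("pics/t13.png",d["img"])
E
```

```text
F [0.1 0.3 0.4] pos [ 481.1 -208.2  127. ] t 14.83
circ [ 568.2 -146.4] 46.2
11541 [183. 114.] r 1.6 world -0.11 ring 2.74
388 [212. 189.] r 36.4 world -2.826 ring 0.024
F [-0.4  0.6 -0.1] pos [ 481.  -208.1  126.8] t 14.88
19 [390.7 218.7] r 35.1 world -2.876 ring mod 2pi 6.207
```

View pics/w13.png

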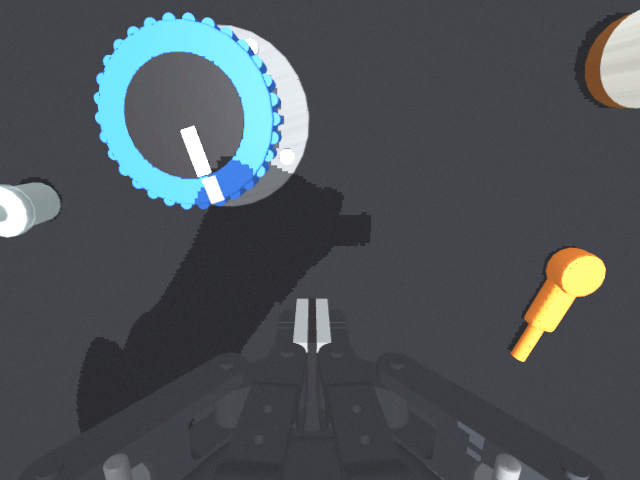

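View pics/t13.png

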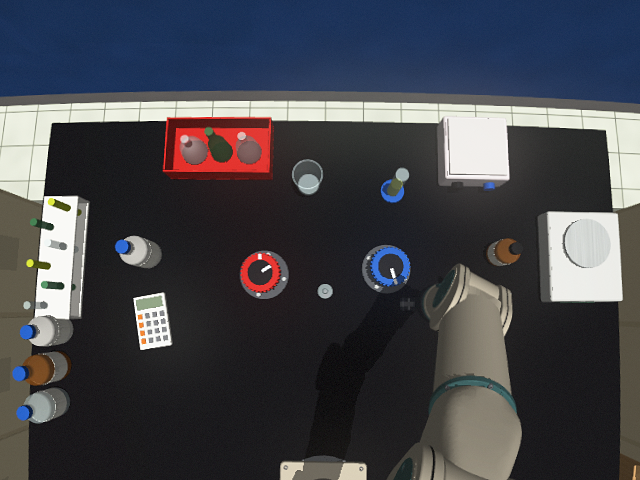

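The mark at (213,190) is in line with the lid line, the finger is clear of everything, and the other things look unmoved. Handing in.

```bash
python3 -c "
from cell import *
print(finish_job())"
```

```text
the job is handed in; nothing more can be done
None
```

The blue ring is loosened to two full turns from tight, and the job is handed in. I rolled the closed fingertips anticlockwise around the rim at one fixed heading, about 1.35 circles of the finger. The white mark reached the lid line a first time, passed it, and stopped on it the second time. Before starting on the rim I touched the lid lightly (about 10 N) to make sure the touch step counted. The whole job took about 15 s.

- **Ring position:** After I backed off, the wrist camera put the mark 0.02 rad past the line and the side camera put it about 0.08 rad short. The two cameras disagree by about 0.1 rad, which is within the 0.35 rad allowed.
- **Slip:** The fingertip slipped a little on the rim in places, so I checked the ring angle in pictures along the way and did not rely on the finger's travel.
- **Everything else:** The arm ended clear at 127 mm height with force readings near zero. In the last top picture the red ring and the loose things look unmoved; I compared that by eye and did not measure it.

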